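Take the worn cutter cassette out of the chamfering machine

TASK

Swing the chamfering machine's guard hood up by its grab bar until the spring carries it over and it stays open by itself. Then push the cutter cassette down to trip its push-push latch, draw it out once it has sprung up, and stand it upright, cutters up, on the floor of the shallow tray beside the worn cassette already there. Set it down gently rather than dropping it, do not ram it, and leave the tray and the other two cassettes where they are.

Things in the scene. Friction and masses are not known exactly. Their poses are not given: they have to be found in the camera images.
- machine: the green bench chamfering machine, fixed: housing 246 mm deep (x), 236 mm wide (y); origin on the bench straight below the centre of its cassette well, z up, front (-x) towards the robot, gas strut on its -y side. Its flat steel deck is 110 mm above the bench. Two guide strips 16 mm wide, 7 mm high lie on the deck along x, 62 mm to either side of the well's centre
- well_mouth (a point): centre of the cassette well at deck height; the well is 44 x 82 mm (machine x, y). Below it is a sprung ejector with a push-push latch: it lets go only if the cassette is pushed some millimetres deeper, until it is firmly stopped (7 to 11 N on the way, then stiff rubber buffers), and is then released. It then lifts the cassette 30 mm and leaves it standing loose. A short push leaves it latched; another full push latches it again
- guard_hinge (a point): middle of the guard hood's hinge axle, 105 mm behind the well's centre and 130 mm above the bench; the axle runs along the machine's y; axes as the machine's. It does not move
- guard_handle (a point): centre of the guard's grab bar: round, 15 mm thick, 128 mm long, along the machine's y, with a black sleeve that turns freely, on two arms 58 mm to either side. With the guard shut it lies 215 mm in front of the hinge axle and level with it, at least 40 mm clear of the hood, whose top is then 167 mm above the bench. It turns with the guard about the axle
- guard (a joint): angle of the guard hood, rad: 0 shut, grows as the bar swings up and back, 2.0 fully open against its stop. The hood (about 0.6 kg, with a gas strut) pulls itself shut below about 1.1 rad (5 to 10 N to lift at the bar) and swings itself open to the stop from about 1.3 rad on, with the bar then 337 mm above the bench
- cassette_center (a point): centre of the cutter cassette in the machine's well: a block 40 x 78 x 48 mm (x, y, z), about 0.3 kg, with a dark top: two small cutter rollers near its ends, a round thumb pad in the middle. Axes as the machine's at the start, z up (cutters up). At the start it is latched down, its top only 1 mm above the deck, too low to grip; sprung up it stands 31 mm above the deck
- tray_floor (a point): middle of the floor of the shallow moulded tray on the bench: inside 145 x 216 mm (its x, y), walls 41 mm high above the bench with lugs to 60 mm at two places; the floor is 2 mm above the bench, z up
- worn_cassette_center (a point): centre of another worn cassette, same size and axes, standing upright in the tray's -y half; leave it
- fresh_cassette_center (a point): centre of a fresh cassette, same size and axes, standing on the bench in front and to the right of the machine; leave it

How it is judged (in metres and radians):
On the way, in this order (a step that is already met when the one before it is completed fails the run):
1. the guard stands open by itself (value of joint guard above 1.7 rad and contact force between the fingers and guard below 0.3 N), for 0.3 s.
2. the latch is tripped and the cassette has sprung up in its well (z of cassette_center in the frame of machine between 0.108 and 0.13 m and horizontal distance between cassette_center and machine below 0.012 m and value of joint guard above 1.7 rad), for 0.1 s.
3. the cassette stands in the tray (z of cassette_center in the frame of tray_floor below 0.03 m and angle between cassette_center's own z axis and vertical below 0.15 rad and x of cassette_center in the frame of tray_floor between -0.07 and 0.07 m and y of cassette_center in the frame of tray_floor between -0.1 and 0.1 m), for 0.2 s.
At the end, for the whole second after the job is handed in: The guard stays open by itself (above 1.7 rad) and the cassette from the machine stands upright (within 0.15 rad), flat on the tray's floor inside its walls (all of step 3 and value of joint guard above 1.7 rad and z of cassette_center in the frame of tray_floor above 0.018 m); the robot touches nothing.
It fails at once if the cassette is rammed against the machine with more than 60 N (contact force between cassette and machine above 60 N).
It fails at once if the cassette is dropped or thrown (faster than 0.6 m/s while not held) (linear speed of cassette above 0.6 m/s and contact force between the fingers and cassette below 0.1 N).
It fails at once if the worn cassette in the tray is moved more than 40 mm or tipped (distance of worn_cassette_center from where it was at the start of the episode above 0.04 m or angle between worn_cassette_center's own z axis and vertical above 0.4 rad).
It fails at once if the fresh cassette is moved more than 30 mm (distance of fresh_cassette_center from where it was at the start of the episode above 0.03 m).
It fails at once if the tray is moved more than 30 mm (distance of tray_floor from where it was at the start of the episode above 0.03 m).
It also fails if it takes over 64 s, if anything falls off the work surface, if the arm or the gripper's body presses on something with over 40 N, if the wrist force passes 120 N, or if a joint passes its speed limit or range.

ROBOT

A 6-joint arm with a two-finger parallel gripper is mounted at the origin on a cart in front of the work surface, level with it; the furniture and walls round the work are solid. World frame = base frame: x ahead of the robot, y to its left, z up, the work surface at z = 0. Lengths are in mm, angles in degrees, forces in N, time in s.
With the tool pointing down it reaches from about 400 to 925 mm from the base axis. Payload 12.5 kg.
Tool frame: the origin (TCP) lies midway between the tips of the shut fingers; the grasp point (between the pads) lies 19 mm behind it; z points along the fingers, y is the line along which they close (so a half turn about z gives the same grasp; the last joint's range is limited). The gripper opens to 95 mm and grips with 3 to 60 N. Pads are 20 mm wide; open, the fingers measure 119 mm over their backs; the gripper's body (75 mm by 180 mm) begins 59 mm behind the grasp point.
Start: joints at [69.752, 28.126, 89.318, -0, 62.55, -6.05], TCP at [153.277, 605.932, 214.661] pointing down, gripper open.
Joint ranges: [-177.58, 177.58], [-47.91, 125.51], [2.72, 160], [-65.01, 245.01], [3.68, 167.84], [-153.87, 153.87]. Speed limits (degrees/s): [127.2, 127.2, 159.86, 180, 180, 180].

INTERFACE

Orientations are given as a 3x3 rotation matrix whose columns are the frame's x, y, z axes.
In Python, from bench import status, capture, get_calibration, env gives the robot as it stands.
- The arm moves only by the tool servo_tool, never from a script. Its argument "rows" is one flat list of numbers, 7 for each row, row after row: the shift along the tool's x, y, z in cm, then the turn, a rotation vector about the tool's x, y, z in rad, then the opening in per cent of the stroke, from 0 (shut) to 100 (fully open). In form: [tx, ty, tz, wx, wy, wz, jaw, tx, ty, tz, wx, wy, wz, jaw, ...]. A call has 1 to 8 rows; each row shifts and turns the commanded pose from where the row before left it, along the tool's axes as they then stand; what a row does not reach is not made up. A row lasts 1/10 s, in which the tool goes at most 50 mm and 8.59 degrees, less where a joint would pass 70% of its speed; a pose out of reach is approached as far as the arm can. A call with a gripper value outside its range is refused whole. The fingers move at their own pace and stop on an object; the grip force is fixed at half the most. Time passes only in rows, so rows that do not move let the fingers close. It gives the time, the measured TCP pose, the force, the opening and the grip force at its end, in the units of the state.
- status.observe(): the state, without advancing time (a new reading comes with each control period).
- capture(name): name is "scene" or "side" or "wrist"; returns (picture, depth): 480x640x3 uint8, blue, green, red; 480x640 float32, mm along the optical axis (not along the pixel's ray), 0 where there is no reading.
- get_calibration(name): a dict with "K" (3x3 intrinsics, pixels), "distortion" ([k1, k2, p1, p2, k3] as OpenCV has them; the pictures are not rectified), "R" (3x3) and "t" (3): a world point X has camera coordinates R X + t. Camera axes: x right, y down, z forward; pixel columns grow to the right and rows downward; lengths in mm; the calibration is good to about 2 mm. A picture is of the moment at which its call begins: read the wrist's pose just before it. get_calibration takes no time and is no camera call; for the wrist camera it gives the pose at the moment of the call.
- env.sign_off(): hands the job in; it is judged then, once.
The state is a dict: "clock": time; "q": joint angles; "joint_velocities": joint speeds; "tau": joint torques, N m; "tcp_pos": TCP position; "eef_rot": TCP orientation; "ft_force": force on the tool from outside, world axes, zero at the start; "moment": the same for the moment, N m; "grip_width": opening from 0.0 (shut) to 1.0 (fully open); "gripper_force": force on a finger pad.
Only numpy, scipy, OpenCV 4.12 (cv2) and the standard library are available. Lean on these libraries where they do the work, as an engineer would, in place of code of your own. Each camera call takes 0.05 s, during which the arm holds its last target. There are 200 camera calls.

## Working session

There is one attempt and no reset: what is moved stays moved. The work goes in short steps, Python scripts to look and compute and a tool call to move; the robot and the scene stay as the last step left them, time stands still between calls to the robot, and variables do not carry over. Pictures are saved under pics/ and viewed, at most 10 in all, crops included, and the job is handed in when it is done.

Besides the shell and the picture viewer there is one more tool, called after ">>>" as name(argument=value, ...), one argument or row to a line, values as JSON. servo_tool: Moves the arm, as the interface text tells. Its arguments: {"type":"object","properties":{"rows":{"type":"array"}},"required":["rows"]}

```bash
ls; mkdir -p pics
cat > h.py <<'E'
import numpy as np, cv2
from bench import status, capture, get_calibration, env
def pts(name, depth, cal=None):
    c=cal or get_calibration(name); K=np.array(c["K"]);d=np.array(c["distortion"]);R=np.array(c["R"]);t=np.array(c["t"]).ravel()
    v,u=np.mgrid[0:480,0:640]
    n=cv2.undistortPoints(np.stack([u,v],-1).reshape(-1,1,2).astype(float),K,d).reshape(480,640,2)
    P=np.concatenate([n*depth[...,None],depth[...,None]],-1)
    return (P-t)@R   # world, nan-less; depth 0 -> camera centre
E
python3 - <<'E'
from h import *
for n in ["scene","side"]:
    im,d=capture(n); cv2.imwrite(f"pics/{n}0.png",im); np.savez(f"{n}0.npz",im=im,d=d,P=pts(n,d))
    c=get_calibration(n); print(n,-np.array(c["R"]).T@np.array(c["t"]).ravel(), np.array(c["R"])[2])
s=status.observe(); print(s)
E
```

```text
pics
scene [ 147.95946938 -766.05920775  972.00892846] [ 0.3290284   0.54413763 -0.77178659]
side [293.03487386 710.0724615  780.82342977] [ 0.21131787 -0.76835813 -0.60412792]
{'clock': 0.1, 'q': array([ 6.97511535e+01,  2.81602893e+01,  8.93464145e+01, -4.72956775e-04,
        6.25494228e+01, -6.05201022e+00]), 'joint_velocities': array([-0.03107482, -0.12152021, -0.13795164, -0.03834608, -0.07261651,
        0.02351355]), 'tau': array([ 2.53148864e-03, -6.13621259e+01, -2.58603466e+01,  6.94235321e-02,
        4.70503885e-02, -9.02346119e-05]), 'tcp_pos': array([153.20587123, 605.71108479, 214.12588645]), 'eef_rot': array([[-9.69459812e-01,  2.45250000e-01, -3.32163285e-04],
       [ 2.45250207e-01,  9.69459379e-01, -9.21589050e-04],
       [ 9.59990969e-05, -9.74906661e-04, -9.99999520e-01]]), 'ft_force': array([ 0.4313771 , -0.15533115, -0.47257369]), 'moment': array([0.04563688, 0.00794516, 0.03337465]), 'gripper_force': 0.0, 'grip_width': 0.999457088844893}
```

View pics/scene0.png

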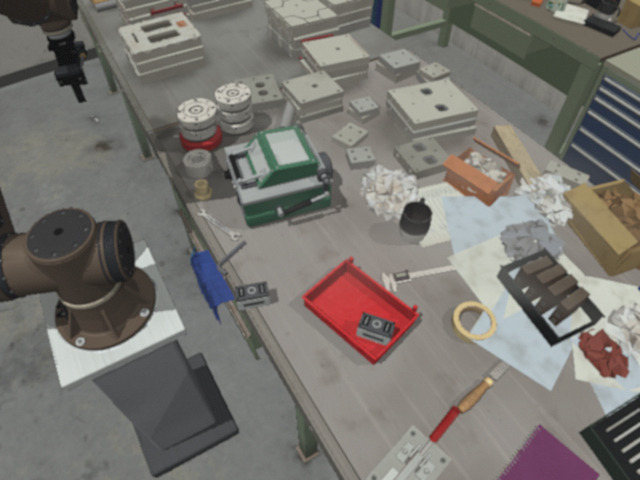

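View pics/side0.png

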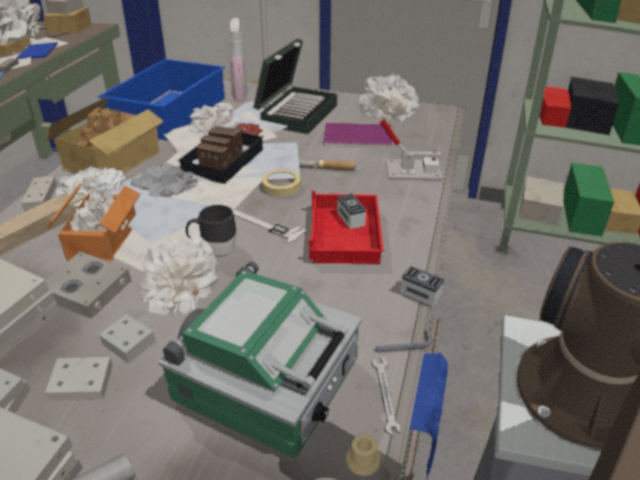

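The scene view shows the machine at about (280,175), the red tray at (362,310) with the worn cassette at (377,325), and the fresh cassette at (253,293). The side view shows the black grab bar at about (325,357), the tray at (346,228) and the fresh cassette at (422,284).

```bash
python3 - <<'E'
from h import *
for n in ["scene","side"]:
    z=np.load(n+"0.npz"); im=z["im"];P=z["P"];d=z["d"]
    hsv=cv2.cvtColor(im,cv2.COLOR_BGR2HSV)
    ok=d>0
    red=ok&((hsv[...,0]<6)|(hsv[...,0]>174))&(hsv[...,1]>180)
    red&=(P[...,2]>-10)&(P[...,2]<70)
    lab=cv2.connectedComponentsWithStats(red.astype(np.uint8))
    i=1+np.argsort(-lab[2][1:,4])[0]; m=lab[1]==i
    print(n,"tray",lab[2][i]); 
    q=P[m]; print(" rim rect",cv2.minAreaRect(q[q[:,2]>25][:,:2].astype(np.float32)), "floor z",np.median(q[q[:,2]<12][:,2]), len(q))
    gr=ok&(hsv[...,0]>55)&(hsv[...,0]<90)&(hsv[...,1]>100)
    win=(200,110,340,240) if n=="scene" else (150,240,370,470)
    w=np.zeros_like(gr);w[win[1]:win[3],win[0]:win[2]]=1
    q=P[gr&w]; q=q[(q[:,2]>5)&(q[:,2]<105)]; print(" green",cv2.minAreaRect(q[:,:2].astype(np.float32)),q.min(0),q.max(0))
    q=P[w&ok]; dk=q[abs(q[:,2]-110)<4]; print(" deck",len(dk),cv2.minAreaRect(dk[:,:2].astype(np.float32)))
    tp=q[abs(q[:,2]-167)<4]; print(" top",len(tp),cv2.minAreaRect(tp[:,:2].astype(np.float32)))
    bl=w&ok&(hsv[...,2]<60)&(P[...,2]>115)&(P[...,2]<150); 
    lab=cv2.connectedComponentsWithStats(bl.astype(np.uint8))
    for i in range(1,lab[0]):
        if lab[2][i,4]>25: 
            b=P[lab[1]==i]; print(" black",lab[2][i],cv2.minAreaRect(b[:,:2].astype(np.float32)),b.mean(0),b[:,2].max())
z=np.load("side0.npz")
print(z["P"][[225,211,284,245],[347,350,422,330]])
E
python3 - <<'E'
import cv2
im=cv2.imread('pics/side0.png')[240:470,140:450]; cv2.imwrite('pics/sc.png',cv2.resize(im,None,fx=2.5,fy=2.5,interpolation=cv2.INTER_CUBIC))
E
```

```text
scene tray [ 315  302  102   61 1359]
 rim rect ((527.6998901367188, -364.00238037109375), (158.76583862304688, 174.1436004638672), 14.916173934936523) floor z 1.6687899581697812 1359Traceback (most recent call last):
  File "<stdin>", line 15, in <module>
    return umr_minimum(a, axis, None, out, keepdims, initial, where)
ValueError: zero-size array to reduction operation minimum which has no identity
```

View pics/sc.png

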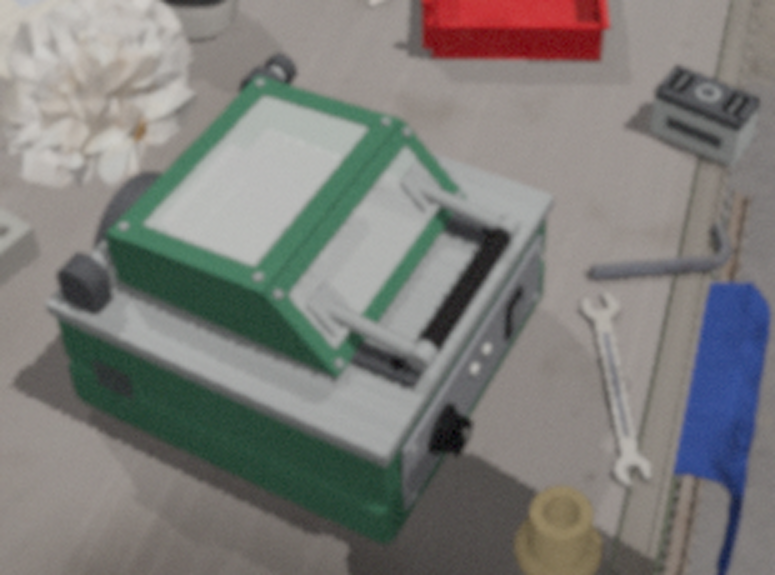

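The crop shows the machine clearly. The deck corners are at roughly (361,318), (298,422) and (160,362) in full-image pixels, and the bar runs from (310,380) to (342,334), lying over the deck with the hood behind it.

```bash
cat >> h.py <<'E'
def ray(name,uv,z,cal=None):
    c=cal or get_calibration(name); K=np.array(c["K"]);d=np.array(c["distortion"]);R=np.array(c["R"]);t=np.array(c["t"]).ravel()
    n=cv2.undistortPoints(np.array(uv,float).reshape(-1,1,2),K,d).reshape(-1,2)
    D=np.c_[n,np.ones(len(n))]@R; C=-R.T@t
    return C+D*((z-C[2])/D[:,2])[:,None]
E
python3 - <<'E'
from h import *
uv=[(361,318),(298,422),(160,362)]
g=ray("side",uv,110); print("deck corners",g.round(1))
print(np.linalg.norm(g[0]-g[1]),np.linalg.norm(g[2]-g[1]))
e=g[1]-g[0]; print("ang y-axis",np.degrees(np.arctan2(e[1],e[0]))-90, "x-axis",np.degrees(np.arctan2(*(g[2]-g[1])[[1,0]])))
b=ray("side",[(310,380),(342,334)],130);print("bar ends",b.round(1),b.mean(0))
for n in ["scene","side"]:
    z=np.load(n+"0.npz"); im=z["im"];P=z["P"];d=z["d"]
    hsv=cv2.cvtColor(im,cv2.COLOR_BGR2HSV)
    win=(200,110,340,240) if n=="scene" else (150,240,370,470)
    w=np.zeros(d.shape,bool);w[win[1]:win[3],win[0]:win[2]]=1
    gr=w&(hsv[...,0]>60)&(hsv[...,0]<90)&(hsv[...,1]>90)
    print(n,gr.sum(),(d[gr]>0).mean(),np.percentile(P[gr],[1,50,99],axis=0).round())
    q=P[w&(d>0)&(P[...,2]<300)]
    for h in (110,167):
        t=q[abs(q[:,2]-h)<4]; print(h,len(t),cv2.minAreaRect(t[:,:2].astype(np.float32)) if len(t) else 0)
    bl=w&(d>0)&(hsv[...,2]<60)&(P[...,2]>90)&(P[...,2]<160)
    lab=cv2.connectedComponentsWithStats(bl.astype(np.uint8))
    for i in range(1,lab[0]):
        if lab[2][i,4]>25:
            b=P[lab[1]==i]; print(" black",lab[2][i],cv2.minAreaRect(b[:,:2].astype(np.float32)),b.mean(0).round(1))
    # tray
    red=(d>0)&((hsv[...,0]<6)|(hsv[...,0]>174))&(hsv[...,1]>180)&(P[...,2]>-10)&(P[...,2]<70)
    lab=cv2.connectedComponentsWithStats(red.astype(np.uint8)); i=1+np.argmax(lab[2][1:,4]); q=P[lab[1]==i]
    print("tray",lab[2][i],cv2.minAreaRect(q[:,:2].astype(np.float32)),"rim",cv2.minAreaRect(q[q[:,2]>33][:,:2].astype(np.float32)))
P=np.load("side0.npz")["P"]; print(P[[225,211,284],[347,350,422]].round())
E
```

```text
deck corners [[406.9  37.3 110. ]
 [446.9 266.5 110. ]
 [688.8 222.9 110. ]]
232.72301731150924 245.81978676329857
ang y-axis -9.895742038952605 x-axis -10.225589067055873
bar ends [[447.4 204.6 130. ]
 [424.9 101.1 130. ]] [436.16100723 152.88024115 130.        ]
scene 395 0.9974683544303797 [[412.   5.  20.]
 [522.  47. 158.]
 [610. 160. 167.]]
110 1485 ((555.766845703125, 216.2568817138672), (460.6982727050781, 271.95379638671875), 86.52330780029297)
167 463 ((577.93310546875, 122.93473052978516), (173.55178833007812, 118.61187744140625), 79.2215347290039)
 black [230 155  14  23 107] ((442.1120300292969, 160.36489868164062), (113.92743682861328, 31.840518951416016), 60.76043701171875) [443.3 161.8 131.2]
 black [323 184   6   7  34] ((623.3133544921875, -16.647689819335938), (7.063015460968018, 13.857297897338867), 66.30453491210938) [623.3 -16.2 104. ]
tray [ 315  302  102   61 1359] ((525.75390625, -356.69720458984375), (158.76583862304688, 189.263427734375), 14.916173934936523) rim ((527.6998901367188, -364.00238037109375), (158.76583862304688, 174.1436004638672), 14.916173934
[... 359 characters left out ...]
 143.69920349121094), (40.476863861083984, 118.55883026123047), 8.363810539245605) [438.  146.6 134.5]
 black [165 349  14  15 112] ((667.03271484375, 221.333251953125), (4.256047248840332, 24.09859848022461), 83.04890441894531) [667.3 221.2 128.1]
 black [283 377  22  12  63] ((472.92236328125, 208.6598358154297), (9.839003562927246, 36.58306121826172), 77.98682403564453) [470.1 207.9 118.1]
tray [ 310  192   72   71 3587] ((527.8516235351562, -350.5447692871094), (156.1083526611328, 273.17730712890625), 14.223601341247559) rim ((522.8351440429688, -331.4107971191406), (155.4854278564453, 234.0838623046875), 14.490241050720215)
[[ 526. -369.    5.]
 [ 519. -363.   51.]
 [ 321. -153.   48.]]
```

>>> servo_tool(
  rows=[-2.4,-2.3,-0.6,0,0,0,100,-2.4,-2.3,-0.6,0,0,0,100,-2.4,-2.3,-0.6,0,0,0,100,-2.4,-2.3,-0.6,0,0,0,100,-2.4,-2.3,-0.6,0,0,0,100,-2.4,-2.3,-0.6,0,0,0,100,-2.4,-2.3,-0.6,0,0,0,100,-2.4,-2.3,-0.6,0,0,0,100],
)

```text
clock: 0.9
tcp_pos: [294.7, 379.2, 262.7]
eef_rot: [[-0.969, 0.245, -0.0], [0.245, 0.969, -0.0], [0.0, -0.0, -1.0]]
ft_force: [1.0, 1.3, 0.0]
grip_width: 0.997
gripper_force: 0.0
```

>>> servo_tool(
  rows=[-2.4,-2.3,-0.6,0,0,0,100,-2.4,-2.3,-0.6,0,0,0,100,-2.4,-2.3,-0.6,0,0,0,100,-2.4,-2.3,-0.6,0,0,0,100,-2.4,-2.3,-0.6,0,0,0,100,-2.4,-2.3,-0.6,0,0,0,100,-2.4,-2.3,-0.6,0,0,0,100,-2.4,-2.3,-0.6,0,0,0,100],
)

```text
clock: 1.7
tcp_pos: [435.7, 153.7, 310.8]
eef_rot: [[-0.969, 0.245, -0.0], [0.245, 0.969, 0.0], [0.0, 0.0, -1.0]]
ft_force: [0.6, 0.6, 0.9]
grip_width: 1.004
gripper_force: 0.0
```

>>> servo_tool(
  rows=[0,0,0,0,0,0.148,100,0,0,0,0,0,0.148,100,0,0,0,0,0,0.148,100,0,0,0,0,0,0.148,100,0,0,0,0,0,0.148,100,0,0,0,0,0,0.148,100,0,0,0,0,0,0.148,100,0,0,0,0,0,0.148,100],
)

```text
clock: 2.5
tcp_pos: [435.1, 155.0, 310.4]
eef_rot: [[-0.133, 0.991, -0.001], [0.991, 0.133, -0.0], [0.0, -0.001, -1.0]]
ft_force: [0.1, -0.3, -0.5]
grip_width: 0.995
gripper_force: 0.0
```

>>> servo_tool(
  rows=[0,0,0,0,0,0.148,100,0,0,0,0,0,0.148,100,0,0,0,0,0,0.026,100,0,0,0,0,0,0,100],
)

```text
clock: 2.9
tcp_pos: [435.2, 155.0, 310.5]
eef_rot: [[0.179, 0.984, -0.0], [0.984, -0.179, 0.0], [-0.0, -0.0, -1.0]]
ft_force: [0.7, -0.3, 0.7]
grip_width: 1.0
gripper_force: 0.0
```

Run:
```python
from h import *
s=status.observe(); print(s["clock"],s["tcp_pos"],s["eef_rot"].round(3),s["q"].round(1))
c=get_calibration("wrist"); im,d=capture("wrist"); cv2.imwrite("pics/w1.png",im); P=pts("wrist",d,c); np.savez("w1.npz",im=im,d=d,P=P)
print("cam",-np.array(c["R"]).T@np.array(c["t"]).ravel(),np.array(c["R"]).round(2))
```

```text
2.9 [435.19467785 154.95577459 310.51592936] [[ 0.179  0.984 -0.   ]
 [ 0.984 -0.179  0.   ]
 [-0.    -0.    -1.   ]] [ 11.4   9.1 102.9   0.   68.   21.7]
cam [449.04924574 227.88453404 480.58834263] [[ 0.98 -0.18 -0.  ]
 [-0.17 -0.95  0.26]
 [-0.05 -0.26 -0.97]]
```

View pics/w1.png

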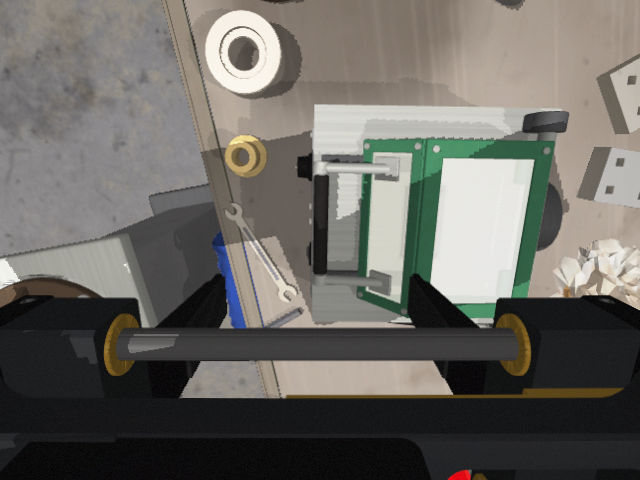

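The wrist view shows the bar from (321,175) to (319,273), the deck's front edge at column 314 and the hood in front of the right-hand finger. Next I measure the bar, its yaw and the deck.

Run:
```python
from h import *
z=np.load("w1.npz"); im=z["im"];P=z["P"];d=z["d"]; c=get_calibration("wrist")
w=np.zeros(d.shape,bool); w[172:276,305:345]=1
g=cv2.cvtColor(im,cv2.COLOR_BGR2GRAY)
b=w&(g<60)&(P[...,2]>115)&(P[...,2]<150); q=P[b]
v,u=np.nonzero(b); print(b.sum(),u.min(),u.max(),v.min(),v.max()); print("bar",cv2.minAreaRect(q[:,:2].astype(np.float32)),q.mean(0),np.percentile(q[:,2],[5,50,95]))
# ray centres per row on z=130
rows=[(u[v==r].mean(),r) for r in np.unique(v) if (v==r).sum()>6]
g=ray("wrist",rows,130,c); f=np.polyfit(g[:,1],g[:,0],1); print("fit dx/dy",f[0],"yaw",-np.degrees(np.arctan(f[0])),"ends",g[0],g[-1],"mid",(g[0]+g[-1])/2)
# arms: silver posts centres
print("arms",ray("wrist",[(325,167),(325,278)],130,c))
e=ray("wrist",[(315,106),(563,108),(313,322)],110,c);print("deck",e, np.degrees(np.arctan2(*(e[1]-e[0])[[1,0]])))
dk=P[(abs(P[...,2]-110)<4)&(d>0)]; dk=dk[(abs(dk[:,0]-550)<200)&(abs(dk[:,1]-130)<160)]; print(len(dk),cv2.minAreaRect(dk[:,:2].astype(np.float32)))
```

```text
1433 313 344 175 274
bar ((438.84442138671875, 148.35940551757812), (32.20874786376953, 111.05668640136719), 0.04938849061727524) [439.205429   152.59897911 134.98383662] [130.45919373 136.06315571 137.82926207]
fit dx/dy 0.17123372293739256 yaw -9.716732921780913 ends [448.62650309 201.69502315 130.        ] [439.19263443  99.54397053 130.        ] mid [443.90956876 150.61949684 130.        ]
arms [[453.49800194 209.61828148 130.        ]
 [433.72921294  95.94539704 130.        ]]
deck [[454.14614636 268.54379074 110.        ]
 [696.40113395 223.47348167 110.        ]
 [409.77096826  37.17629322 110.        ]] -10.539095422164719
13684 ((551.9609375, 131.11119079589844), (235.71836853027344, 247.653564453125), 79.08143615722656)
```

>>> servo_tool(
  rows=[-0.2,0.6,2.3,0,0,0,40,0,0,2.5,0,0,0,40,0,0,2.5,0,0,0,40,0,0,2.5,0,0,0,40,0,0,2.5,0,0,0,40,0,0,2.5,0,0,0,40,0,0,1.5,0,0,0,40,0,0,0,0,0,0,40],
)

```text
clock: 3.75
tcp_pos: [440.0, 151.8, 146.1]
eef_rot: [[0.179, 0.984, -0.003], [0.984, -0.179, -0.001], [-0.001, -0.003, -1.0]]
ft_force: [-1.1, 0.4, 0.1]
grip_width: 0.42
gripper_force: 0.0
```

Run:
```python
from h import *
c=get_calibration("wrist"); im,d=capture("wrist"); cv2.imwrite("pics/w2.png",im[150:480,180:500]); print(status.observe()["tcp_pos"])
```

```text
[440.59283532 151.86354276 147.20508542]
```

View pics/w2.png

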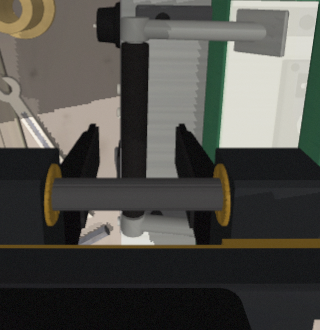

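The bar at crop column 134 lies midway between the fingers (97 and 180), so I go down and grip.

>>> servo_tool(
  rows=[0,0,1.0,0,0,0,40,0,0,1.0,0,0,0,40,0,0,0.8,0,0,0,40,0,0,0,0,0,0,0,0,0,0,0,0,0,0,0,0,0,0,0,0,0,0,0,0,0,0,0,0,0,0,0,0,0,0,0],
)

```text
clock: 4.6
tcp_pos: [438.3, 152.3, 119.4]
eef_rot: [[0.183, 0.983, -0.005], [0.983, -0.183, 0.0], [-0.001, -0.005, -1.0]]
ft_force: [-9.7, 6.2, 2.2]
grip_width: 0.153
gripper_force: 30.0
```

>>> servo_tool(
  rows=[0,-0.1,-1.72,0,0,0,0,0,0.21,-1.71,0,0,0,0,0,0.34,-1.69,0,0,0,0,0,0.48,-1.65,0,0,0,0,0,0.61,-1.61,0,0,0,0,0,0.73,-1.56,0,0,0,0,0,0.86,-1.49,0,0,0,0,0,0.97,-1.42,0,0,0,0],
)

```text
clock: 5.4
tcp_pos: [480.3, 144.2, 248.4]
eef_rot: [[0.182, 0.983, -0.002], [0.983, -0.182, -0.0], [-0.001, -0.002, -1.0]]
ft_force: [0.6, -2.3, -8.6]
grip_width: 0.153
gripper_force: 30.0
```

>>> servo_tool(
  rows=[0,1.08,-1.34,0,0,0,0,0,1.18,-1.25,0,0,0,0,0,1.28,-1.15,0,0,0,0,0,1.37,-1.04,0,0,0,0,0,1.45,-0.93,0,0,0,0,0,1.52,-0.81,0,0,0,0,0,1.58,-0.69,0,0,0,0,0,1.63,-0.56,0,0,0,0],
)

```text
clock: 6.2
tcp_pos: [590.3, 122.7, 326.1]
eef_rot: [[0.183, 0.983, -0.001], [0.983, -0.183, -0.003], [-0.003, -0.001, -1.0]]
ft_force: [1.6, -7.2, -7.1]
grip_width: 0.15
gripper_force: 30.0
```

>>> servo_tool(
  rows=[0,1.67,-0.43,0,0,0,0,0,1.69,-0.29,0,0,0,0,0,1.71,-0.16,0,0,0,0,0,1.72,-0.02,0,0,0,0,0,1.72,0.12,0,0,0,0,0,1.7,0.26,0,0,0,0,0,1.67,0.39,0,0,0,0,0,1.64,0.52,0,0,0,0],
)

```text
clock: 7.0
tcp_pos: [723.5, 96.7, 320.9]
eef_rot: [[0.184, 0.983, -0.002], [0.983, -0.184, -0.004], [-0.005, -0.001, -1.0]]
ft_force: [-0.7, -12.4, -7.6]
grip_width: 0.152
gripper_force: 30.0
```

>>> servo_tool(
  rows=[0,0.5,0.2,0,0,0,50,0,0.3,0,0,0,0,50,0,0,0,0,0,0,50,0,0,-1.5,0,0,0,50,0,0,-3,0,0,0,50,0,0,-3,0,0,0,50,0,0,-3,0,0,0,50,0,0,0,0,0,0,50],
)

```text
clock: 7.8
tcp_pos: [730.7, 98.8, 430.5]
eef_rot: [[0.181, 0.983, 0.007], [0.983, -0.181, 0.001], [0.002, 0.007, -1.0]]
ft_force: [-0.4, 0.3, -0.1]
grip_width: 0.498
gripper_force: 0.0
```

Run:
```python
from h import *
print(status.observe()["tcp_pos"],status.observe()["q"])
for n in ["side","scene"]:
    im,d=capture(n); np.savez(n+"3.npz",im=im,d=d,P=pts(n,d)); 
    if n=="side": cv2.imwrite("pics/s3.png",cv2.resize(im[230:470,140:460],None,fx=2,fy=2))
```

```text
[730.72312113  98.77378447 430.47806609] [2.56143237e+00 3.29727152e+01 4.91891771e+01 2.52243291e-02
 9.74145822e+01 1.30075824e+01]
```

View pics/s3.png

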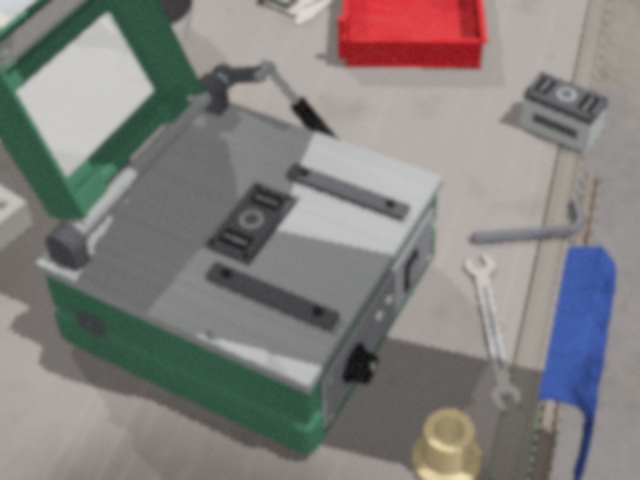

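The guard stands open, and the latched cassette is at crop (251,219), which is full-image (265.5,339.5), between the guide strips.

Run:
```python
from h import *
print(ray("side",[(265.5,339.5)],111))
z=np.load("side3.npz"); im=z["im"];P=z["P"]; g=cv2.cvtColor(im,cv2.COLOR_BGR2GRAY)
for name in ("side","scene"):
    z=np.load(name+"3.npz");im=z["im"];P=z["P"];g=cv2.cvtColor(im,cv2.COLOR_BGR2GRAY)
    m=(g<75)&(P[...,2]>104)&(P[...,2]<125)&(np.hypot(P[...,0]-549,P[...,1]-132)<55)
    q=P[m]; print(name,m.sum(),cv2.minAreaRect(q[:,:2].astype(np.float32)) if len(q) else 0)
    # tops of cassettes in tray & fresh
    m=(P[...,2]>42)&(P[...,2]<56)&(g<90)&(abs(P[...,0]-525)<75)&(abs(P[...,1]+350)<110); q=P[m]; print("worn",m.sum(),cv2.minAreaRect(q[:,:2].astype(np.float32)) if len(q) else 0)
    m=(P[...,2]>40)&(P[...,2]<56)&(g<90)&(abs(P[...,0]-320)<75)&(abs(P[...,1]+150)<80); q=P[m]; print("fresh",m.sum(),cv2.minAreaRect(q[:,:2].astype(np.float32)) if len(q) else 0)
s=status.observe(); print("to well, tool mm", s["eef_rot"].T@(np.array([549,132,200])-s["tcp_pos"]))
```

```text
[[545.33224207 130.02692614 111.        ]]
side 609 ((542.7447509765625, 125.70498657226562), (92.50318145751953, 40.204898834228516), 79.2203140258789)
worn 128 ((519.2333374023438, -350.09906005859375), (117.9495849609375, 207.42172241210938), 3.3254029750823975)
fresh 205 ((322.85028076171875, -168.07005310058594), (38.14622116088867, 71.73217010498047), 74.0400390625)
scene 238 ((546.828125, 137.58311462402344), (95.428955078125, 38.90457534790039), 79.33818817138672)
worn 406 ((524.3899536132812, -380.09918212890625), (137.0947265625, 141.72682189941406), 6.4429545402526855)
fresh 306 ((321.39727783203125, -176.6422119140625), (40.270687103271484, 77.08447265625), 69.41474914550781)
to well, tool mm [-2.12443727e-01 -1.84760943e+02  2.25407926e+02]
```

>>> servo_tool(
  rows=[0,-3.7,0,0,0,0,50,0,-3.7,0,0,0,0,50,0,-3.7,0,0,0,0,50,0,-3.7,0,0,0,0,50,0,-3.9,1,0,0,0,50,0,0,3,0,0,0,50,0,0,3,0,0,0,50,0,0,3,0,0,0,50],
)

```text
clock: 8.7
tcp_pos: [545.8, 132.4, 323.2]
eef_rot: [[0.181, 0.983, -0.001], [0.983, -0.181, 0.0], [-0.0, -0.001, -1.0]]
ft_force: [1.0, -0.0, 0.4]
grip_width: 0.502
gripper_force: 0.0
```

>>> servo_tool(
  rows=[0,0,3,0,0,0,0,0,0,3,0,0,0,0,0,0,2,0,0,0,0,0,0,0,0,0,0,0,0,0,0,0,0,0,0],
)

```text
clock: 9.2
tcp_pos: [546.7, 132.3, 244.9]
eef_rot: [[0.182, 0.983, -0.001], [0.983, -0.182, 0.0], [-0.0, -0.001, -1.0]]
ft_force: [0.8, -1.4, 0.4]
grip_width: 0.139
gripper_force: 0.0
```

Run:
```python
from h import *
c=get_calibration("wrist"); im,d=capture("wrist"); cv2.imwrite("pics/w4.png",im); P=pts("wrist",d,c);np.savez("w4.npz",im=im,d=d,P=P)
s=status.observe(); print(s["tcp_pos"],s["eef_rot"].round(3))
g=cv2.cvtColor(im,cv2.COLOR_BGR2GRAY); m=(d>0)&(g<80)&(P[...,2]>104)&(P[...,2]<125)&(np.hypot(P[...,0]-547,P[...,1]-131)<55); q=P[m]; print(m.sum(),cv2.minAreaRect(q[:,:2].astype(np.float32)))
```

```text
[547.15070685 132.33759642 245.63257267] [[ 0.182  0.983  0.001]
 [ 0.983 -0.182  0.   ]
 [ 0.     0.    -1.   ]]
3099 ((545.9257202148438, 123.92274475097656), (94.93895721435547, 41.840389251708984), 78.95853424072266)
```

View pics/w4.png

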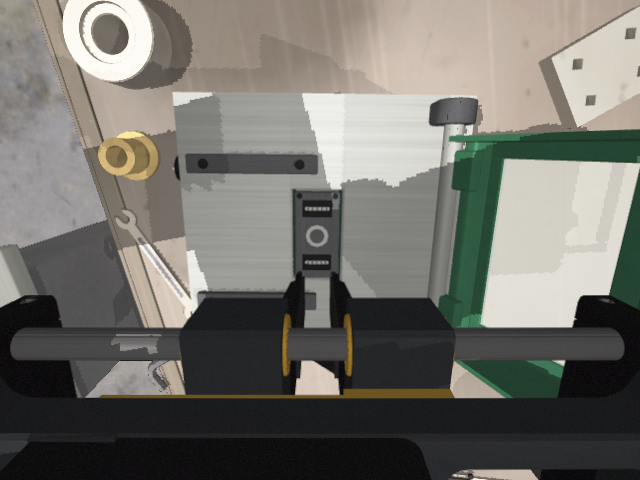

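The thumb pad is at (317,236) and the cassette spans columns 294–341.

Run:
```python
from h import *
p=ray("wrist",[(317,236),(317.5,209),(316.5,262)],111); s=status.observe(); print(p, s["eef_rot"].T@(p[0]-s["tcp_pos"]), s["grip_width"])
```

```text
[[547.56633155 131.26179444 111.        ]
 [552.39301298 155.12707014 111.        ]
 [542.70962497 107.33323094 111.        ]] [ -1.01813062   0.53993906 134.63257998] 0.09265045676233759
```

>>> servo_tool(
  rows=[0,0,3,0,0,0,0,0,0,3,0,0,0,0,0,0,3,0,0,0,0,0,0,2.5,0,0,0,0,0,0,1.3,0,0,0,0,0,0,0,0,0,0,0,0,0,0.2,0,0,0,0],
)

```text
clock: 9.95
tcp_pos: [547.9, 132.4, 116.2]
eef_rot: [[0.182, 0.983, 0.002], [0.983, -0.182, 0.0], [0.001, 0.002, -1.0]]
ft_force: [-1.0, 0.3, 0.1]
grip_width: 0.006
gripper_force: 0.0
```

>>> servo_tool(
  rows=[0,0,0.2,0,0,0,0,0,0,0.2,0,0,0,0,0,0,0,0,0,0,0],
)

```text
clock: 10.25
tcp_pos: [547.7, 132.4, 111.8]
eef_rot: [[0.182, 0.983, 0.002], [0.983, -0.182, 0.0], [0.001, 0.002, -1.0]]
ft_force: [-0.5, 0.1, 6.8]
grip_width: 0.006
gripper_force: 2.7
```

Contact. I press on in 1 mm steps.

>>> servo_tool(
  rows=[0,0,0.15,0,0,0,0,0,0,0.15,0,0,0,0,0,0,0,0,0,0,0],
)

```text
clock: 10.55
tcp_pos: [547.7, 132.4, 109.0]
eef_rot: [[0.182, 0.983, 0.002], [0.983, -0.182, 0.0], [0.001, 0.002, -1.0]]
ft_force: [-0.9, 0.1, 7.7]
grip_width: 0.003
gripper_force: 3.7
```

>>> servo_tool(
  rows=[0,0,0.15,0,0,0,0,0,0,0,0,0,0,0],
)

```text
clock: 10.75
tcp_pos: [547.7, 132.4, 107.5]
eef_rot: [[0.182, 0.983, 0.002], [0.983, -0.182, 0.0], [0.001, 0.002, -1.0]]
ft_force: [-1.6, 0.3, 8.8]
grip_width: 0.006
gripper_force: 3.8
```

>>> servo_tool(
  rows=[0,0,0.15,0,0,0,0,0,0,0,0,0,0,0],
)

```text
clock: 10.95
tcp_pos: [547.7, 132.4, 106.1]
eef_rot: [[0.182, 0.983, 0.002], [0.983, -0.182, 0.0], [0.001, 0.002, -1.0]]
ft_force: [-1.1, 0.1, 8.7]
grip_width: 0.004
gripper_force: 4.1
```

>>> servo_tool(
  rows=[0,0,0.1,0,0,0,0,0,0,0,0,0,0,0],
)

```text
clock: 11.15
tcp_pos: [547.8, 132.4, 105.6]
eef_rot: [[0.182, 0.983, 0.002], [0.983, -0.182, 0.0], [0.001, 0.002, -1.0]]
ft_force: [-2.9, -0.2, 14.6]
grip_width: 0.004
gripper_force: 7.1
```

>>> servo_tool(
  rows=[0,0,0.1,0,0,0,0,0,0,0,0,0,0,0],
)

```text
clock: 11.35
tcp_pos: [547.8, 132.4, 105.1]
eef_rot: [[0.182, 0.983, 0.003], [0.983, -0.182, 0.0], [0.001, 0.003, -1.0]]
ft_force: [-4.3, -0.7, 18.9]
grip_width: 0.003
gripper_force: 9.7
```

>>> servo_tool(
  rows=[0,0,0.05,0,0,0,0,0,0,0,0,0,0,0],
)

```text
clock: 11.55
tcp_pos: [547.8, 132.4, 104.8]
eef_rot: [[0.182, 0.983, 0.003], [0.983, -0.182, 0.0], [0.001, 0.003, -1.0]]
ft_force: [-5.0, -1.3, 22.2]
grip_width: 0.006
gripper_force: 10.9
```

Now I release slowly, following the cassette up.

>>> servo_tool(
  rows=[0,0,-0.6,0,0,0,0,0,0,-0.8,0,0,0,0,0,0,-0.8,0,0,0,0,0,0,-0.8,0,0,0,0,0,0,-0.8,0,0,0,0,0,0,-0.8,0,0,0,0],
)

```text
clock: 12.15
tcp_pos: [546.8, 132.2, 148.8]
eef_rot: [[0.182, 0.983, -0.001], [0.983, -0.182, -0.0], [-0.0, -0.001, -1.0]]
ft_force: [-1.2, 0.1, -0.8]
grip_width: 0.005
gripper_force: 0.0
```

>>> servo_tool(
  rows=[0,0,-2,0,0,0,0,0,0,-2.5,0,0,0,0,0,0,-2.5,0,0,0,90,0,0,0,0,0,0,90,0,0,0,0,0,0,90],
)

```text
clock: 12.65
tcp_pos: [546.8, 132.2, 218.5]
eef_rot: [[0.182, 0.983, 0.0], [0.983, -0.182, 0.0], [0.0, 0.0, -1.0]]
ft_force: [-0.5, 0.0, -0.5]
grip_width: 0.199
gripper_force: 0.0
```

Run:
```python
from h import *
c=get_calibration("wrist"); im,d=capture("wrist"); cv2.imwrite("pics/w5.png",im); P=pts("wrist",d,c)
s=status.observe(); print(s["tcp_pos"],s["grip_width"])
m=(d>0)&(P[...,2]>125)&(P[...,2]<155)&(np.hypot(P[...,0]-547,P[...,1]-131)<50); q=P[m]; print(m.sum(),len(q) and cv2.minAreaRect(q[:,:2].astype(np.float32)),np.median(q[:,2]))
```

```text
[546.62103943 132.17863713 217.83408569] 0.24638200742447325
5080 ((546.5418701171875, 132.4219970703125), (78.43073272705078, 39.65237808227539), 78.95731353759766) 140.82233614442566
```

View pics/w5.png

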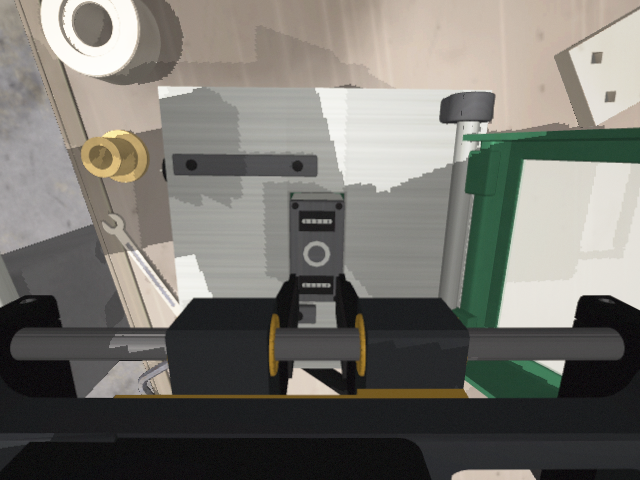

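The cassette has sprung up: its top is at z=141 with the centre at (546.5,132.4), directly under the tool. I open, go down and grip.

>>> servo_tool(
  rows=[0,0,1,0,0,0,75,0,0,1,0,0,0,75,0,0,1,0,0,0,75,0,0,1,0,0,0,75,0,0,0,0,0,0,75,0,0,0,0,0,0,75],
)

```text
clock: 13.3
tcp_pos: [547.1, 132.3, 178.1]
eef_rot: [[0.182, 0.983, -0.001], [0.983, -0.182, 0.0], [-0.0, -0.001, -1.0]]
ft_force: [0.7, 0.2, -1.0]
grip_width: 0.728
gripper_force: 0.0
```

>>> servo_tool(
  rows=[0,0,1.5,0,0,0,75,0,0,1.5,0,0,0,75,0,0,1.5,0,0,0,75,0,0,1.2,0,0,0,75,0,0,0.5,0,0,0,75,0,0,0,0,0,0,75],
)

```text
clock: 13.9
tcp_pos: [547.1, 132.2, 116.1]
eef_rot: [[0.182, 0.983, -0.001], [0.983, -0.182, -0.0], [-0.0, -0.001, -1.0]]
ft_force: [0.4, -0.4, 0.8]
grip_width: 0.753
gripper_force: 0.0
```

>>> servo_tool(
  rows=[0,0,0,0,0,0,0,0,0,0,0,0,0,0,0,0,0,0,0,0,0,0,0,0,0,0,0,0,0,0,0,0,0,0,0,0,0,0,0,0,0,0],
)

```text
clock: 14.5
tcp_pos: [547.1, 132.3, 116.6]
eef_rot: [[0.182, 0.983, 0.0], [0.983, -0.182, 0.0], [0.0, 0.0, -1.0]]
ft_force: [-1.8, -0.6, 3.3]
grip_width: 0.419
gripper_force: 30.0
```

>>> servo_tool(
  rows=[0,0,-0.5,0,0,0,0,0,0,-0.8,0,0,0,0,0,0,-1,0,0,0,0,0,0,-1.7,0,0,0,0,0,0,-2.5,0,0,0,0,0,0,-2.5,0,0,0,0,0,0,-2.5,0,0,0,0,0,0,-2,0,0,0,0],
)

```text
clock: 15.3
tcp_pos: [547.1, 132.3, 253.7]
eef_rot: [[0.182, 0.983, 0.002], [0.983, -0.182, 0.0], [0.001, 0.001, -1.0]]
ft_force: [-0.1, -0.0, -3.3]
grip_width: 0.416
gripper_force: 30.0
```

>>> servo_tool(
  rows=[-1.5,0.1,0,0,0,0,0,-2.5,0.2,0,0,0,0,0,-3,0.3,0,0,0,0,0,-3,0.3,0,0,0,0,0,-3,0.3,0,0,0,0,0,-3,0.3,0,0,0,0,0,-3,0.3,0,0,0,0,0,-3,0.3,0,0,0,0,0],
)

```text
clock: 16.1
tcp_pos: [526.7, -89.7, 250.8]
eef_rot: [[0.182, 0.983, -0.001], [0.983, -0.182, 0.0], [0.0, -0.001, -1.0]]
ft_force: [-0.7, -0.4, -3.2]
grip_width: 0.418
gripper_force: 30.0
```

>>> servo_tool(
  rows=[-3,0.3,0,0,0,0,0,-3,0.3,0,0,0,0,0,-3,0.3,0,0,0,0,0,-3,0.3,0,0,0,0,0,-3,0.3,0,0,0,0,0,-2.5,0.3,0,0,0,0,0,-1.4,0.1,0,0,0,0,0,0,0,0,0,0,0,0],
)

```text
clock: 16.9
tcp_pos: [511.2, -278.7, 250.7]
eef_rot: [[0.184, 0.983, -0.001], [0.983, -0.184, 0.001], [0.0, -0.001, -1.0]]
ft_force: [0.3, 0.8, -3.0]
grip_width: 0.423
gripper_force: 30.0
```

Run:
```python
from h import *
c=get_calibration("wrist"); im,d=capture("wrist"); cv2.imwrite("pics/w6.png",im); P=pts("wrist",d,c); np.savez("w6.npz",im=im,d=d,P=P)
s=status.observe(); print(s["tcp_pos"],s["eef_rot"].round(3),s["grip_width"],s["ft_force"])
```

```text
[ 511.36530314 -277.51755111  250.85134131] [[ 0.183  0.983 -0.001]
 [ 0.983 -0.183  0.001]
 [ 0.001 -0.001 -1.   ]] 0.4210920845835878 [-0.21567103 -0.3312863  -2.9612618 ]
```

View pics/w6.png

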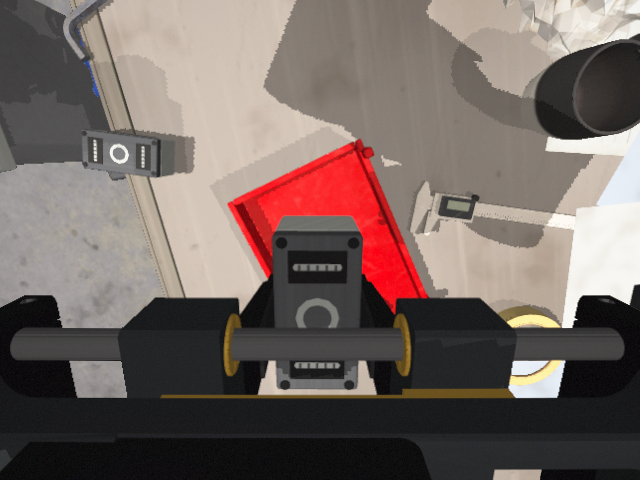

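The tray's +y rim corners are at (231,204) and (360,143), with a lug at (366,152), and the cassette hangs upright in the grip. The tray is turned about 25° against the tool.

Run:
```python
from h import *
p=ray("wrist",[(231,204),(357,142)],41); e=p[1]-p[0]; print("corners",p,np.linalg.norm(e),np.degrees(np.arctan2(e[1],e[0])))
a=np.arctan2(e[1],e[0]); ux=np.array([np.cos(a),np.sin(a)]); uy=np.array([-ux[1],ux[0]])
mid=p.mean(0)[:2]; ctr=mid-uy*112; print("tray centre",ctr,"from rims")
# worn cassette (scene depth, dark, top ~50) and tray from initial views
for n in ("side0","scene0"):
    z=np.load(n+".npz");im=z["im"];P=z["P"];hsv=cv2.cvtColor(im,cv2.COLOR_BGR2HSV)
    L=np.stack([(P[...,:2]-ctr)@ux,(P[...,:2]-ctr)@uy],-1)
    m=(abs(L[...,0])<65)&(abs(L[...,1])<100)&(hsv[...,1]<90)&(P[...,2]>44)&(P[...,2]<60)
    q=L[m]; print(n,"worn tray-frame",m.sum(),np.percentile(q,[2,50,98],axis=0).round(1))
    red=((hsv[...,0]<6)|(hsv[...,0]>174))&(hsv[...,1]>170)&(P[...,2]>34)&(P[...,2]<48)&(abs(L[...,0])<110)&(abs(L[...,1])<150)
    print(" rim",np.percentile(L[red],[1,99],axis=0).round(1))
s=status.observe()["tcp_pos"][:2]; print("tcp tray-frame",(s-ctr)@ux,(s-ctr)@uy)
```

```text
corners [[ 422.59882566 -244.4486094    41.        ]
 [ 567.35810332 -205.31700004   41.        ]] 149.95509767590784 15.126766418510293
tray centre [ 524.20548189 -333.00209742] from rims
side0 worn tray-frame 328 [[-44.1 -93.4]
 [-17.6 -53.7]
 [  9.6 -22.1]]
 rim [[ -78.8 -114. ]
 [  75.6  116. ]]
scene0 worn tray-frame 517 [[-44.6 -97.9]
 [-19.5 -64.9]
 [  6.6 -30.1]]
 rim [[ -83.7 -118. ]
 [  73.    79.1]]
tcp tray-frame 2.083721031760879 56.91276813769968
```

>>> servo_tool(
  rows=[0,0,0,0,0,-0.11,0,0,0,0,0,0,-0.11,0,0,0,0,0,0,-0.11,0,0,0,0,0,0,-0.11,0,-0.4,0.2,2,0,0,0,0,0,0,2.5,0,0,0,0,0,0,2.5,0,0,0,0,0,0,2.5,0,0,0,0],
)

```text
clock: 17.75
tcp_pos: [515.0, -279.2, 155.6]
eef_rot: [[-0.255, 0.967, 0.0], [0.967, 0.255, 0.0], [0.0, 0.0, -1.0]]
ft_force: [-0.3, 0.2, -3.3]
grip_width: 0.421
gripper_force: 30.0
```

>>> servo_tool(
  rows=[0,0,2.5,0,0,0,0,0,0,2.5,0,0,0,0,0,0,2,0,0,0,0,0,0,2,0,0,0,0,0,0,1.5,0,0,0,0,0,0,1,0,0,0,0,0,0,0.5,0,0,0,0,0,0,0,0,0,0,0],
)

```text
clock: 18.55
tcp_pos: [515.0, -280.1, 36.2]
eef_rot: [[-0.255, 0.967, -0.0], [0.967, 0.255, 0.0], [0.001, -0.0, -1.0]]
ft_force: [-0.3, 0.5, -2.3]
grip_width: 0.422
gripper_force: 30.0
```

>>> servo_tool(
  rows=[0,0,0.3,0,0,0,0,0,0,0.3,0,0,0,0,0,0,0.2,0,0,0,0,0,0,0,0,0,0,0],
)

```text
clock: 18.95
tcp_pos: [514.9, -280.5, 28.3]
eef_rot: [[-0.254, 0.967, -0.0], [0.967, 0.254, 0.0], [0.0, -0.0, -1.0]]
ft_force: [-0.0, 0.3, -3.2]
grip_width: 0.421
gripper_force: 30.0
```

>>> servo_tool(
  rows=[0,0,0.2,0,0,0,0,0,0,0,0,0,0,0],
)

```text
clock: 19.15
tcp_pos: [514.9, -280.5, 26.3]
eef_rot: [[-0.254, 0.967, -0.0], [0.967, 0.254, 0.0], [0.0, 0.0, -1.0]]
ft_force: [-0.1, 0.2, -3.2]
grip_width: 0.418
gripper_force: 30.0
```

>>> servo_tool(
  rows=[0,0,0.1,0,0,0,0,0,0,0,0,0,0,0],
)

```text
clock: 19.35
tcp_pos: [515.0, -280.6, 26.2]
eef_rot: [[-0.254, 0.967, 0.0], [0.967, 0.254, -0.0], [-0.0, 0.0, -1.0]]
ft_force: [-3.4, 0.2, 5.0]
grip_width: 0.415
gripper_force: 30.0
```

>>> servo_tool(
  rows=[0,0,0.1,0,0,0,0,0,0,0,0,0,0,0],
)

```text
clock: 19.55
tcp_pos: [515.0, -280.6, 26.1]
eef_rot: [[-0.254, 0.967, 0.001], [0.967, 0.254, -0.0], [-0.001, 0.001, -1.0]]
ft_force: [-5.0, 2.3, 18.4]
grip_width: 0.418
gripper_force: 30.0
```

The cassette is on the floor. I ease off the push, open and rise.

>>> servo_tool(
  rows=[0,0,-0.15,0,0,0,0,0,0,0,0,0,0,75,0,0,0,0,0,0,75,0,0,0,0,0,0,75,0,0,0,0,0,0,75,0,0,0,0,0,0,75],
)

```text
clock: 20.15
tcp_pos: [515.0, -280.5, 25.8]
eef_rot: [[-0.254, 0.967, -0.0], [0.967, 0.254, 0.0], [0.0, -0.0, -1.0]]
ft_force: [0.4, -0.5, -0.1]
grip_width: 0.734
gripper_force: 0.0
```

>>> servo_tool(
  rows=[0,0,-1,0,0,0,75,0,0,-2,0,0,0,75,0,0,-3,0,0,0,75,0,0,-4,0,0,0,75,0,0,-4,0,0,0,75,0,0,-4,0,0,0,75,0,0,-4,0,0,0,75,0,0,0,0,0,0,75],
)

```text
clock: 20.95
tcp_pos: [516.3, -281.4, 252.0]
eef_rot: [[-0.254, 0.967, 0.008], [0.967, 0.254, -0.005], [-0.007, 0.006, -1.0]]
ft_force: [-0.4, 0.0, 0.3]
grip_width: 0.752
gripper_force: 0.0
```

Run:
```python
from h import *
im,d=capture("side"); P=pts("side",d); cv2.imwrite("pics/s7.png",im[0:480,0:460])
hsv=cv2.cvtColor(im,cv2.COLOR_BGR2HSV)
m=(np.hypot(P[...,0]-514,P[...,1]+280)<50)&(hsv[...,1]<90)&(P[...,2]>43)&(P[...,2]<60); q=P[m]; print(m.sum(),cv2.minAreaRect(q[:,:2].astype(np.float32)),np.percentile(q[:,2],[5,50,95]))
print(status.observe()["tcp_pos"],status.observe()["ft_force"])
```

```text
382 ((514.2500610351562, -281.8686218261719), (37.61537551879883, 84.72796630859375), 13.13180923461914) [46.35967884 51.53443022 54.27179881]
[ 515.49243616 -280.85284071  248.99728567] [ 0.2864394  -0.0400727  -0.25298216]
```

View pics/s7.png

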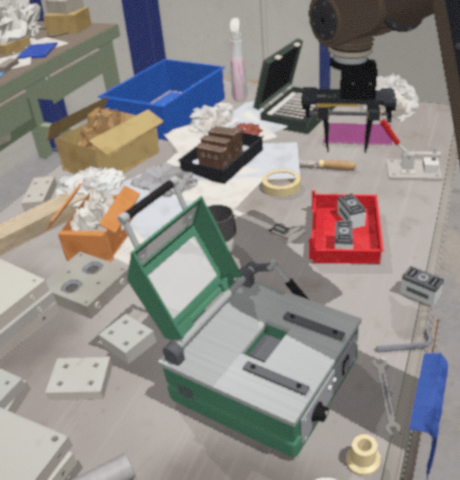

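The guard is open, the well is empty, and the cassette stands upright in the tray at (345,233) beside the worn one at (350,208). The arm is clear of everything.

```bash
python3 -c "
from bench import env; print(env.sign_off())"
```

```text
the job is handed in; nothing more can be done
None
```

The job is handed in (no verdict was returned): the last picture shows the guard open by itself and the cassette standing upright on the tray floor beside the worn one, with the arm clear at about 21 s.

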